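# Sort scrap clay by weight and dump the dry blocks into the slaking bin

## Robot

A 6-joint arm with a two-finger parallel gripper is mounted at the origin on the work surface. World frame = base frame: x ahead of the robot, y to its left, z up, the work surface at z = 0. Lengths are in m, angles in rad, forces in N, time in s.
With the tool pointing down it reaches from about 0.425 to 0.95 m from the base axis. Payload 3.5 kg.
Tool frame: the origin (TCP) lies midway between the tips of the shut fingers; the grasp point (between the pads) lies 19 mm behind it; z points along the fingers, y is the line along which they close (so a half turn about z gives the same grasp; the last joint's range is limited). The gripper opens to 85 mm and grips with 20 to 120 N. Pads are 22 mm wide; open, the fingers measure 114 mm over their backs; the gripper's body (76 mm by 85 mm) begins 54 mm behind the grasp point. The pads swing forward as they close: fully open they stand 13 mm farther back than shut.
Start: joints at [-0.15, 0.286, 1.577, -0, 1.279, -0.15], TCP at [0.675, 0, 0.2] pointing down, gripper open.
Joint ranges: [-2.77, 2.77], [-0.9, 2.22], [0.21, 2.48], [-1.53, 4.67], [0.24, 2.81], [-2.84, 2.84]. Speed limits (rad/s): [2.79, 2.79, 3.14, 3.14, 3.14, 3.14].

## Interface

Orientations are given as a unit quaternion [x, y, z, w].
In Python, from plant import get_state, read_camera, ctrl gives the robot as it stands.
- The arm moves only by the shell command python3 -m crank 'ROWS' [FORCE]. ROWS is JSON, a list of rows, each a list of 3 entries, a list of its own where there are three numbers: the shift along the tool's x, y, z in mm, then the turn about the tool's z in degrees, then the closure in counts, from 0 (fully open) to 255 (shut). In form: [[[tx, ty, tz], yaw, claw], ...]. A call has 1 to 10 rows; each row is the pose to reach, as a shift and turn from the pose commanded when the call began, along the tool's axes at that moment; what a row does not reach only later rows make up. A row lasts 1/10 s, in which the tool goes at most 50 mm and 8.59 degrees, less where a joint would pass 70% of its speed; a pose out of reach is approached as far as the arm can. A call with a gripper value outside its range is refused whole. The fingers move at their own pace and stop on an object; FORCE is the grip in N (left out, the last holds). Time passes only in rows, so rows that repeat a pose let the fingers close. It gives the time, the measured TCP pose, the force, the opening and the grip force at its end, in the units of the state.
- get_state(): the state, without advancing time (a new reading comes with each control period).
- read_camera(name): name is "scene" or "side" or "wrist"; returns a dict with "frame" (400x640x3 uint8, blue, green, red), "range_z" (400x640 float32, m along the optical axis (not along the pixel's ray), 0 where there is no reading), "vfov" (degrees; the focal length in pixels is half the picture's height over the tangent of half this angle, whatever the lens; pixels are square), "cx", "cy" (the principal point, pixels), "k1" (the pictures are not rectified: a ray, as slopes to the right and down, at radius r is drawn at 1 + k1 r^2 times it, then the intrinsics apply), "origin" and "orientation" of the camera in the world. Camera axes: x right, y down, z forward; pixel columns grow to the right and rows downward; lengths in m; the calibration is good to about 2 mm. A picture is of the moment at which its call begins.
- ctrl.sign_off(): hands the job in; it is judged then, once.
The state is a dict: "time": time; "qpos": joint angles; "dq": joint speeds; "joint_efforts": joint torques, N m; "eef_pos": TCP position; "tcp_rot": TCP orientation; "contact_force": force on the tool from outside, world axes, zero at the start; "wrist_torque": the same for the moment, N m; "opening": opening from 0.0 (shut) to 1.0 (fully open); "finger_force": force on a finger pad.
Only numpy, scipy, OpenCV 4.12 (cv2) and the standard library are available. Lean on these libraries where they do the work, as an engineer would, in place of code of your own. Each camera call takes 0.05 s, during which the arm holds its last target. There are 200 camera calls.

## Task

Only bone-dry clay slakes, so lift each block of scrap on the ware board and feel its weight: put the light, bone-dry ones side by side in the slaking bin's tipping tray, and the heavy ones, still wet inside, side by side on the plaster slab. When all are sorted, push the tray's handle right over past the catch so that the dry ones drop into the bin, and let the tray swing back home. Leave the two thrown bowls as they stand.

Things in the scene. Friction and masses are not known exactly. Their poses are not given: they have to be found in the camera images.
- lump_a: one of up to six outwardly identical wire-cut blocks of scrap clay, pale grey-buff, 64 x 44 x 60 mm along its own x, y, z, origin at its centre; None if absent. At the start the four to six present stand spread out on the ware board, z up. A bone-dry block weighs about 265 g, one still wet inside about 365 g; there are one to three of either kind, and nothing else tells them apart.
- lump_b: another such block of clay, as lump_a
- lump_c: another such block of clay, as lump_a
- lump_d: another such block of clay, as lump_a
- lump_e: another such block of clay, as lump_a
- lump_f: another such block of clay, as lump_a
- bin: the slaking bin, fixed: steel tub 260 (x) x 260 (y) x 100 mm high, origin under its centre, +x away from its tipping tray. A fixed clear dust hood stands on it, closed at top (238 mm above the table), sides and back; the only way in is over the tray, from -x.
- bin_floor (a point): middle of the floor of the bin's tub. Inside, a sloping chute plate runs down from the near edge; a block may come to rest on it.
- tray_floor (a point): middle of the tray's level steel floor (upper face), 122 mm above the table when home. Inside the tray is 240 mm wide (y) and 127 mm deep (x), with 33 mm side walls and a 42 mm wall on the -x side, open to +x, where the hood begins 66 mm from this point. It takes three blocks side by side, 72 mm apart in y, long side along x.
- tray (a joint): tip angle of the tray in rad: 0 home (level), 1.1 right over. A spring catch holds it home until its handle is pushed with some 6 to 16 N; then it tips about its hinge, its back end rising, and the blocks slide off under the hood, by about 0.8 rad. Let go, it swings back home into the catch by spring and weight.
- tray_hinge (a point): middle of the tray's hinge line, which runs along y at the bin's near edge, 112 mm above the table; this point's x points level into the bin while the tray is home and turns with the tray.
- tray_handle (a point): middle of the tray's push handle: a level black rubber grip along y, 20 mm thick, 72 mm long, on the end of a 150 mm steel lever at the tray's +y side (the lever is 35 mm from this point towards the tray). Home it stands 37 mm on the -x side of the hinge line and 145 mm above it; pushed to +x it swings over to 113 mm beyond the hinge and 99 mm above it at 1.1 rad.
- slab_top (a point): middle of the top of the white plaster drying slab, fixed, 300 (x) x 190 (y) mm, 45 mm above the table.
- board: wooden ware board, fixed, 330 (x) x 240 (y) x 18 mm, origin at the middle of its underside.
- bowl_a: small thrown bowl of raw clay, 124 mm across, 55 mm high, origin under its centre
- bowl_b: a second such bowl
Mind the look-alikes: they are no part of the job. What is shaped like the lump_d but yellow is not meant. What is shaped like the lump_b but yellow is not meant.

How it is judged:
By the outcome, as a careful person would: the job done as asked, in the order asked, and still so for the second after the job is handed in, with the robot touching nothing.
Of lump_a, lump_b, lump_c, lump_d, lump_e, lump_f only 4 to 6 are there at a start; the rules pass over those that are not, and their reading is None.
At some moment in a run one of lump_a, lump_b, lump_c, lump_d, lump_e, lump_f may be knocked a few centimetres aside while the robot is not near it.
Once in a run the grip may slacken for a moment while it holds something.
It also fails if it takes over 210 s, if anything falls off the work surface, if the arm or the gripper's body presses on something with over 40 N, if the wrist force passes 120 N, or if a joint passes its speed limit or range.

## Working session

There is one attempt and no reset: what is moved stays moved. The work goes in short steps, Python scripts to look and compute and a shell command to move; the robot and the scene stay as the last step left them, time stands still between calls to the robot, and variables do not carry over. Pictures are saved under pics/ and viewed, at most 14 in all, crops included, and the job is handed in when it is done.

```bash
ls; mkdir -p pics
cat > h.py <<'E'
import numpy as np, cv2
from scipy.spatial.transform import Rotation as R
from plant import get_state, read_camera, ctrl
def cloud(c):
    H,W=c["range_z"].shape; f=H/2/np.tan(np.radians(c["vfov"])/2)
    K=np.array([[f,0,c["cx"]],[0,f,c["cy"]],[0,0,1.]])
    u,v=np.meshgrid(np.arange(W),np.arange(H))
    p=cv2.undistortPoints(np.stack([u,v],-1).reshape(-1,1,2).astype(np.float64),K,np.array([c["k1"],0,0,0.])).reshape(H,W,2)
    z=c["range_z"]; P=np.dstack([p[...,0]*z,p[...,1]*z,z])
    return P@R.from_quat(c["orientation"]).as_matrix().T+np.array(c["origin"])
E
python3 - <<'E'
from h import *
for n in ["scene","side"]:
    c=read_camera(n); cv2.imwrite(f"pics/{n}0.png",c["frame"]); np.save(f"{n}0.npy",cloud(c)); print(n,c["origin"],R.from_quat(c["orientation"]).as_matrix()[:,2])
s=get_state(); print(s)
E
```

```text
pics
scene [0.34915918 0.76805265 1.28786873] [ 0.16755809 -0.53969233 -0.82501908]
side [ 0.52057042 -0.6264851   0.81066486] [ 0.02099819  0.69957351 -0.71425204]
{'time': 0.1, 'qpos': array([-1.49999368e-01,  2.87098008e-01,  1.57804710e+00,  6.53064322e-06,
        1.27863585e+00, -1.49991859e-01]), 'dq': array([ 0.00071213, -0.00124876,  0.00034366, -0.00066627,  0.00123406,
       -0.00116893]), 'joint_efforts': array([ 1.14915063e-03, -4.07295120e+01, -2.93698221e+01, -1.06323112e-04,
        3.42678482e-03, -4.41654265e-06]), 'eef_pos': array([6.74322926e-01, 1.34124891e-04, 1.98562704e-01]), 'tcp_rot': array([ 7.07109680e-01,  7.07103036e-01, -6.46864956e-04, -8.82464562e-04]), 'contact_force': array([ 0.13529168, -1.07150793, -0.00775164]), 'wrist_torque': array([-0.06297652, -0.01063959,  0.02864472]), 'finger_force': 0.0, 'opening': 0.9992027661019672}
```

View pics/scene0.png

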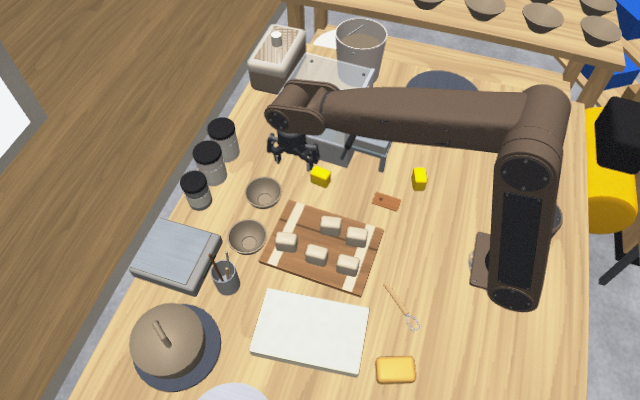

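View pics/side0.png

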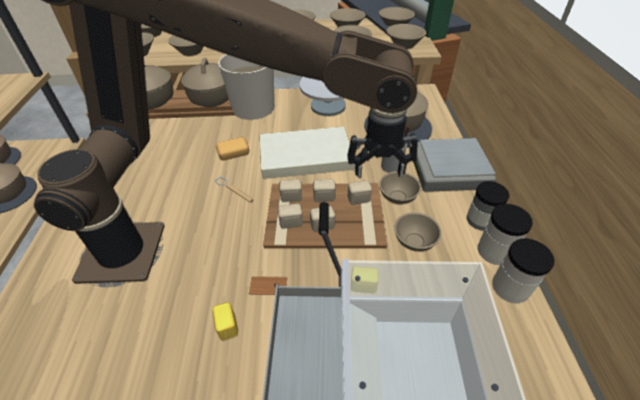

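The scene picture shows five pale grey-buff blocks on the board, at (330,225), (357,236), (286,241), (316,254) and (347,264). The two yellow look-alikes at (320,177) and (419,178) are off the board and aren't wanted. The slab is at (310,330), the bowls at (263,193) and (247,237), and the tray and bin are partly hidden behind the arm. In the side picture the tray is at (308,340) and the handle's black grip at (324,218).

```bash
cat > blocks.py <<'E'
from h import *
def blocks(P,zlo=.068,zhi=.086,img=None,box=(.4,.85,-.2,.2)):
    m=((P[...,2]>zlo)&(P[...,2]<zhi)&(P[...,0]>box[0])&(P[...,0]<box[1])&(P[...,1]>box[2])&(P[...,1]<box[3])).astype(np.uint8)
    n,l,s,c=cv2.connectedComponentsWithStats(m)
    out=[]
    for i in range(1,n):
        if s[i,4]<40: continue
        q=P[l==i]; t=q[q[:,2]>np.percentile(q[:,2],70)-.006]
        (cx,cy),(w,h),a=cv2.minAreaRect((t[:,:2]*1000).astype(np.float32))
        if w<h: w,h,a=h,w,a+90
        a=(a+90)%180-90
        out.append([cx,cy,w,h,a]); print("px",c[i].round(),"n",s[i,4],"xy",round(cx,1),round(cy,1),"wh",round(w),round(h),"ang",round(a,1),"z",np.percentile(q[:,2],80).round(3))
    return out
E
python3 - <<'E'
from blocks import *
S=np.load("scene0.npy"); D=np.load("side0.npy")
print("scene");blocks(S)
print("side");blocks(D)
I=cv2.imread("pics/scene0.png"); 
cv2.imwrite("pics/crop1.png",cv2.resize(I[185:300,240:430],None,fx=4,fy=4,interpolation=cv2.INTER_CUBIC))
# slab
m=(abs(S[...,2]-.045)<.006)&(S[...,1]>.1)&(S[...,0]<.85)
n,l,s,c=cv2.connectedComponentsWithStats(m.astype(np.uint8)); i=1+np.argmax(s[1:,4]); print("slab",cv2.minAreaRect((S[l==i][:,:2]*1000).astype(np.float32)))
# handle in side
for (u,v) in [(324,208),(324,218),(325,230),(333,255),(290,330),(310,330),(300,360),(310,292),(345,290),(272,330),(355,390),(350,268)]: print(u,v,D[v,u].round(3))
for (u,v) in [(340,130),(330,70),(385,150),(388,130),(330,155),(262,193),(247,237),(370,140),(300,165)]: print("S",u,v,S[v,u].round(3))
E
```

```text
scene
px [330. 222.] n 255 xy 549.5 49.5 wh 62 43 ang 14.0 z 0.08
px [356. 233.] n 259 xy 462.1 63.7 wh 63 43 ang 7.3 z 0.08
px [286. 238.] n 255 xy 659.1 144.4 wh 60 43 ang 10.0 z 0.08
px [316. 252.] n 278 xy 559.6 158.9 wh 62 42 ang 1.0 z 0.08
px [347. 262.] n 289 xy 462.4 164.0 wh 63 42 ang 2.5 z 0.08
side
px [290. 185.] n 259 xy 460.3 163.0 wh 63 42 ang 0.5 z 0.08
px [324. 184.] n 255 xy 557.9 157.9 wh 63 42 ang -1.2 z 0.08
px [359. 187.] n 260 xy 658.5 143.1 wh 61 43 ang 10.4 z 0.08
px [289. 210.] n 303 xy 460.2 62.9 wh 62 41 ang 6.4 z 0.08
px [331. 212.] n 68 xy 572.7 52.3 wh 42 13 ang 86.5 z 0.079
px [314. 214.] n 104 xy 525.8 46.8 wh 45 21 ang 87.8 z 0.08
slab ((506.07318115234375, 377.8566589355469), (301.6175537109375, 191.7863006591797), 5.1597700119018555)
324 208 [ 0.545 -0.12   0.27 ]
324 218 [ 0.543 -0.146  0.27 ]
325 230 [ 0.544 -0.171  0.264]
333 255 [ 0.56  -0.176  0.19 ]
290 330 [ 0.469 -0.299  0.122]
310 330 [ 0.508 -0.302  0.123]
300 360 [ 0.488 -0.358  0.122]
310 292 [ 0.51  -0.229  0.139]
345 290 [ 0.572 -0.289  0.242]
272 330 [ 0.439 -0.317  0.163]
355 390 [ 0.572 -0.45   0.24 ]
350 268 [ 0.585 -0.244  0.242]
S 340 130 [0.527 0.065 0.507]
S 330 70 [ 0.698 -0.432  0.24 ]
S 385 150 [ 0.448 -0.222  0.144]
S 388 130 [0.417 0.092 0.571]
S 330 155 [ 0.633 -0.229  0.044]
S 262 193 [ 0.81  -0.027  0.014]
S 247 237 [0.793 0.146 0.013]
S 370 140 [ 0.508 -0.271  0.12 ]
S 300 165 [ 0.731 -0.188  0.   ]
```

View pics/crop1.png

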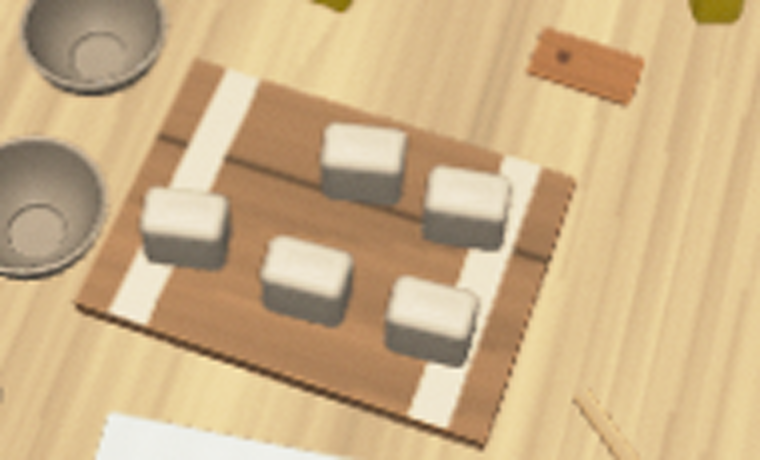

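The crop confirms five grey-buff blocks on the board with their tops at about z = 0.078, and no yellow ones among them. Next I need the tray pose, which I'll work out before the first move.

```bash
cat > go.py <<'E'
import sys; from h import *
# usage: go.py x y z yaw(world deg of tool x axis)  in mm -> tool-axis shift/turn
def go(x,y,z,yaw):
    s=get_state(); M=R.from_quat(s["tcp_rot"]).as_matrix()
    d=M.T@(np.array([x,y,z])-s["eef_pos"]*1000)
    cur=np.degrees(np.arctan2(M[1,0],M[0,0])); t=-((yaw-cur+180)%360-180)
    print("target",x,y,z,yaw,"shift",d.round(1),"turn",round(t,1))
if __name__=="__main__":
    a=list(map(float,sys.argv[1:]))
    for i in range(0,len(a),4): go(*a[i:i+4])
E
python3 - <<'E'
from h import *
S=np.load("scene0.npy"); D=np.load("side0.npy")
for nm,P in (("S",S),("D",D)):
  for what,lo,hi in (("floor",.117,.128),("hood",.234,.246)):
    m=(P[...,2]>lo)&(P[...,2]<hi)&(P[...,1]<-.15)&(P[...,0]>.4)&(P[...,0]<.9)
    n,l,s,c=cv2.connectedComponentsWithStats(m.astype(np.uint8)); i=1+np.argmax(s[1:,4]); q=P[l==i]
    print(nm,what,len(q),[np.round(v,1) for v in cv2.minAreaRect((q[:,:2]*1000).astype(np.float32))],q.min(0).round(3),q.max(0).round(3))
# handle
m=(D[...,2]>.235)&(D[...,2]<.29)&(D[...,0]<.57)&(D[...,0]>.5)&(D[...,1]<-.09)&(D[...,1]>-.2)&(np.load("side0.npy")[...,2]>0)
q=D[m]; print("handle",len(q),q.min(0).round(3),q.max(0).round(3), np.polyfit(q[:,1],q[:,0],1))
E
python3 go.py 549.5 49.5 140 12
```

```text
S floor 128 [array([ 505. , -270.6]), array([ 27.1, 105.5]), np.float64(87.0)] [ 0.453 -0.282  0.118] [ 0.558 -0.254  0.128]
S hood 1815 [array([ 688.7, -410.9]), array([168.4, 260.6]), np.float64(85.9)] [ 0.554 -0.502  0.234] [ 0.822 -0.336  0.246]
D floor 7250 [array([ 502.9, -324.1]), array([206. , 129.6]), np.float64(86.0)] [ 0.431 -0.428  0.118] [ 0.574 -0.223  0.128]
D hood 22365 [array([ 691.5, -351.4]), array([241.5, 259. ]), np.float64(85.9)] [ 0.555 -0.476  0.235] [ 0.828 -0.223  0.245]
handle 371 [ 0.53  -0.177  0.235] [ 0.554 -0.098  0.271] [0.03541488 0.54784652]
target 549.5 49.5 140.0 12.0 shift [  49.3 -124.7   58.8] turn 78.0
```

```bash
python3 -m crank '[[[49,-125,59],78,0],[[49,-125,59],78,0],[[49,-125,59],78,0],[[49,-125,59],78,0],[[49,-125,59],78,0],[[49,-125,59],78,0],[[49,-125,59],78,0],[[49,-125,59],78,0],[[49,-125,59],78,0],[[49,-125,59],78,0]]' 70
cat > look.py <<'E'
from blocks import *
import sys
c=read_camera(sys.argv[1]); P=cloud(c)
if len(sys.argv)>2: cv2.imwrite("pics/"+sys.argv[2]+".png",c["frame"])
np.save(sys.argv[1]+".npy",P)
print(sys.argv[1]); blocks(P)
E
python3 look.py wrist; python3 go.py 549.5 49.5 38 12 
python3 -c "
from h import *
for i in range(3): print(get_state()['contact_force'].round(2))"
```

```text
time: 1.1
eef_pos: [0.5496, 0.0491, 0.1403]
tcp_rot: [0.995, 0.104, -0.001, -0.0]
contact_force: [-0.9, -0.1, -0.9]
opening: 0.998
finger_force: 0.0
wrist
px [216.  32.] n 4214 xy 645.7 142.8 wh 40 39 ang -81.8 z 0.077
px [178. 160.] n 5119 xy 557.2 159.1 wh 62 41 ang 1.0 z 0.077
px [328. 204.] n 4665 xy 546.9 49.6 wh 62 40 ang 10.4 z 0.077
px [163. 275.] n 3330 xy 459.5 163.9 wh 64 40 ang 1.9 z 0.077
px [288. 302.] n 3534 xy 459.8 64.4 wh 63 41 ang 6.7 z 0.077
target 549.5 49.5 38.0 12.0 shift [ 1.000e-01 -4.000e-01  1.024e+02] turn 0.1
[-0.19  0.4  -0.27]
[-0.19  0.4  -0.27]
[-0.19  0.4  -0.27]
```

```bash
cat > w.py <<'E'
from h import *
F=[];T=[]
for i in range(10):
    read_camera("wrist"); s=get_state(); F.append(s["contact_force"]); T.append(s["joint_efforts"])
s=get_state()
print("t",round(s["time"],2),"pos",s["eef_pos"].round(4),"open",round(s["opening"],3),"ff",round(s["finger_force"],1))
print("F",np.mean(F,0).round(2),"sd",np.std(F,0).round(2),"tau",np.mean(T,0)[1:3].round(3),"sd",np.std(T,0)[1:3].round(3))
E
python3 w.py
python3 -m crank '[[[-1,0,50],1,0],[[-1,0,90],1,0],[[-1,0,102],1,0],[[-1,0,102],1,0],[[-1,0,102],1,255],[[-1,0,102],1,255],[[-1,0,102],1,255],[[-1,0,102],1,255],[[-1,0,102],1,255],[[-1,0,102],1,255]]' 70
python3 -m crank '[[[0,0,0],0,255],[[0,0,0],0,255],[[0,0,-20],0,255],[[0,0,-50],0,255],[[0,0,-80],0,255],[[0,0,-102],0,255],[[0,0,-102],0,255],[[0,0,-102],0,255],[[0,0,-102],0,255],[[0,0,-102],0,255]]'
python3 w.py
```

```text
t 1.65 pos [0.55   0.049  0.1409] open 0.999 ff 0.0
F [0.13 0.17 0.05] sd [0.57 0.45 0.56] tau [-30.5  -27.54] sd [0.007 0.009]
time: 2.65
eef_pos: [0.5509, 0.0489, 0.0417]
tcp_rot: [0.995, 0.096, 0.002, 0.0]
contact_force: [-1.3, 0.1, 5.4]
opening: 0.48
finger_force: 69.8
time: 3.65
eef_pos: [0.5475, 0.0489, 0.1386]
tcp_rot: [0.995, 0.096, -0.002, -0.0]
contact_force: [0.3, -0.3, -3.6]
opening: 0.477
finger_force: 71.7
t 4.15 pos [0.549  0.0488 0.1408] open 0.475 ff 71.0
F [-0.06  0.02 -3.5 ] sd [0.6  0.39 0.58] tau [-32.288 -29.261] sd [0.078 0.045]
```

B1 is heavy, at about 3.55 N, so it goes on the slab.

```bash
python3 go.py 590 385 110 5
```

```text
target 590.0 385.0 110.0 5.0 shift [ 104.3 -322.2   30.9] turn 6.0
```

```bash
python3 -m crank '[[[15,-45,0],0,255],[[30,-90,0],6,255],[[44,-135,0],6,255],[[58,-180,0],6,255],[[73,-225,0],6,255],[[88,-270,0],6,255],[[104,-310,0],6,255],[[104,-322,10],6,255],[[104,-322,25],6,255],[[104,-322,31],6,255]]'
python3 -m crank '[[[0,0,0],0,255],[[0,0,20],0,255],[[0,0,34],0,255],[[0,0,40],0,255],[[0,0,42],0,255],[[0,0,42],0,255],[[0,0,42],0,255]]'; python3 go.py 590 385 110 5
```

```text
time: 5.15
eef_pos: [0.5878, 0.383, 0.1062]
tcp_rot: [0.999, 0.044, -0.003, 0.002]
contact_force: [-0.2, -1.3, -4.7]
opening: 0.479
finger_force: 71.5
time: 5.85
eef_pos: [0.5903, 0.3844, 0.0689]
tcp_rot: [0.999, 0.044, 0.001, 0.0]
contact_force: [-1.4, -2.2, 1.5]
opening: 0.479
finger_force: 72.4
target 590.0 385.0 110.0 5.0 shift [ -0.2  -0.6 -41.1] turn -0.0
```

```bash
python3 -m crank '[[[0,0,0],0,0],[[0,0,0],0,0],[[0,0,0],0,0],[[0,0,0],0,0],[[0,0,-30],0,0],[[0,0,-70],0,0],[[0,0,-70],0,0]]'; python3 look.py scene s2; python3 -c "
from h import *;from blocks import blocks
blocks(np.load('scene.npy'),.095,.112,box=(.35,.75,.25,.5))"; python3 go.py 558.5 158.5 138 0
```

```text
time: 6.55
eef_pos: [0.5936, 0.3868, 0.146]
tcp_rot: [0.999, 0.044, 0.006, -0.003]
contact_force: [0.5, 0.7, 1.7]
opening: 0.998
finger_force: 0.0
scene
px [349. 264.] n 181 xy 457.3 174.0 wh 66 29 ang 27.0 z 0.079
px [282. 316.] n 272 xy 580.5 384.8 wh 52 39 ang 5.7 z 0.107
target 558.5 158.5 138.0 0.0 shift [-53.6 223.9   3.8] turn 5.0
```

View pics/s2.png

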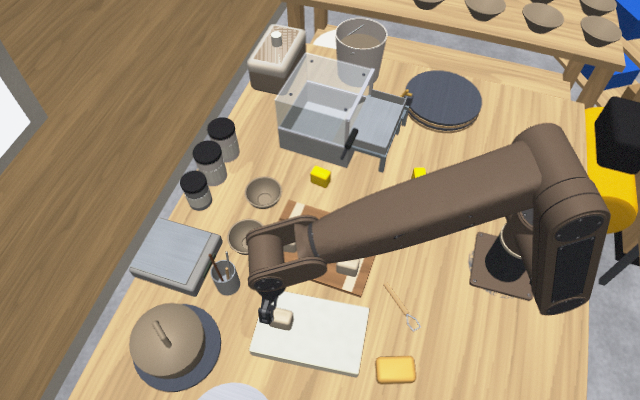

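The first block stands on the slab at (282,318). The tray at (385,125), the bin and the handle at (350,140) are all in view. The arm hides the board, so I'll use the wrist camera on arrival.

```bash
python3 -m crank '[[[-12,45,4],0,0],[[-24,90,4],5,0],[[-36,135,4],5,0],[[-48,180,4],5,0],[[-54,224,4],5,0],[[-54,224,4],5,0],[[-54,224,4],5,0],[[-54,224,4],5,0]]'; python3 w.py; python3 look.py wrist; python3 go.py 558.5 158.5 38 0
```

```text
time: 7.4
eef_pos: [0.5551, 0.1576, 0.1332]
tcp_rot: [1.0, 0.0, -0.0, -0.0]
contact_force: [-0.4, -0.4, 0.2]
opening: 0.998
finger_force: 0.0
t 7.9 pos [0.5554 0.1572 0.1338] open 0.998 ff 0.0
F [ 0.24  0.18 -0.05] sd [0.38 0.5  0.29] tau [-32.893 -27.416] sd [0.034 0.036]
wrist
px [349.  49.] n 6780 xy 657.0 144.9 wh 62 41 ang 9.3 z 0.077
px [326. 202.] n 4985 xy 556.8 159.6 wh 62 41 ang 1.4 z 0.077
px [320. 317.] n 3468 xy 460.0 164.7 wh 62 40 ang 1.0 z 0.077
px [464. 285.] n 58 xy 490.2 53.1 wh 13 4 ang 66.6 z 0.072
px [426. 324.] n 884 xy 457.3 80.4 wh 63 16 ang 15.3 z 0.076
target 558.5 158.5 38.0 0.0 shift [ 3.1 -1.4 95.8] turn 0.0
```

```bash
python3 -m crank '[[[2,-2,50],-1,0],[[2,-2,85],-1,0],[[2,-2,96],-1,0],[[2,-2,96],-1,0],[[2,-2,96],-1,255],[[2,-2,96],-1,255],[[2,-2,96],-1,255],[[2,-2,96],-1,255],[[2,-2,96],-1,255],[[2,-2,96],-1,255]]' 70
python3 -m crank '[[[0,0,0],0,255],[[0,0,0],0,255],[[0,0,-20],0,255],[[0,0,-50],0,255],[[0,0,-80],0,255],[[0,0,-96],0,255],[[0,0,-96],0,255],[[0,0,-96],0,255],[[0,0,-96],0,255],[[0,0,-96],0,255]]'
python3 w.py
```

```text
time: 8.95
eef_pos: [0.5595, 0.1594, 0.0406]
tcp_rot: [1.0, 0.009, 0.002, -0.0]
contact_force: [-0.4, 0.0, 5.5]
opening: 0.483
finger_force: 70.5
time: 9.95
eef_pos: [0.5561, 0.1587, 0.1316]
tcp_rot: [1.0, 0.009, -0.002, 0.0]
contact_force: [-0.5, -0.0, -2.3]
opening: 0.479
finger_force: 71.4
t 10.45 pos [0.5574 0.1589 0.1339] open 0.484 ff 71.4
F [ 0.2  -0.14 -2.45] sd [0.63 0.33 0.47] tau [-34.501 -28.665] sd [0.059 0.04 ]
```

It's light (2.45 N, and the torque ratio agrees), so it goes in the tray.

```bash
python3 go.py 460 60 235 1  460 -150 235 -4 480 -419 235 -4 480 -419 185 -4
```

```text
target 460.0 60.0 235.0 1.0 shift [ -99.1   97.2 -101.2] turn -0.0
target 460.0 -150.0 235.0 -4.0 shift [-102.8  307.2 -101.2] turn 5.0
target 480.0 -419.0 235.0 -4.0 shift [ -87.5  576.5 -101.2] turn 5.0
target 480.0 -419.0 185.0 -4.0 shift [-87.5 576.5 -51.2] turn 5.0
```

```bash
python3 -m crank '[[[-20,15,-40],0,255],[[-50,40,-70],0,255],[[-80,70,-101],0,255],[[-99,97,-101],0,255],[[-100,140,-101],2,255],[[-101,185,-101],5,255],[[-102,230,-101],5,255],[[-103,275,-101],5,255],[[-103,307,-101],5,255],[[-103,307,-101],5,255]]'; python3 go.py 480 -419 235 -4 480 -419 185 -4
```

```text
time: 11.45
eef_pos: [0.4596, -0.1535, 0.2351]
tcp_rot: [0.999, -0.037, 0.0, 0.001]
contact_force: [-0.3, 0.8, -2.6]
opening: 0.477
finger_force: 72.0
target 480.0 -419.0 235.0 -4.0 shift [ 40.2 263.2   0.6] turn -0.3
target 480.0 -419.0 185.0 -4.0 shift [ 40.2 263.1  50.6] turn -0.3
```

```bash
python3 -m crank '[[[6,45,0],0,255],[[13,90,0],0,255],[[20,135,0],0,255],[[27,180,0],0,255],[[34,225,0],0,255],[[40,263,0],0,255],[[40,263,20],0,255],[[40,263,51],0,255],[[40,263,51],0,255],[[40,263,51],0,255]]'; python3 look.py wrist w1; python3 go.py 480 -419 146 -4
python3 - <<'E'
from h import *
P=np.load("wrist.npy")
m=(P[...,2]>.117)&(P[...,2]<.128); q=P[m]; print(len(q),q.min(0),q.max(0),cv2.minAreaRect((q[:,:2]*1000).astype(np.float32)))
E
```

```text
time: 12.45
eef_pos: [0.4813, -0.4139, 0.1832]
tcp_rot: [0.999, -0.035, -0.001, -0.001]
contact_force: [-0.3, 0.4, -2.1]
opening: 0.481
finger_force: 72.3
wrist
target 480.0 -419.0 146.0 -4.0 shift [-1.7  4.4 39. ] turn 0.0
47831 [ 0.41141094 -0.4968391   0.11728551] [ 0.56015027 -0.22204392  0.12799807] ((485.23577880859375, -361.7199401855469), (274.11566162109375, 131.00686645507812), 85.93508911132812)
```

View pics/w1.png

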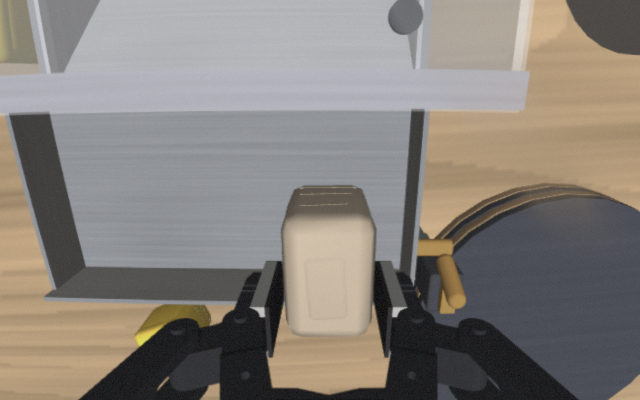

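The wrist picture shows the held block over the -y half of the tray, whose floor spans about columns 70–405 and rows 113–265. I'll check the wall positions in numbers.

Run:
```python
from h import *
P=np.load("wrist.npy")
a=np.radians(-4.1); ex=np.array([np.cos(a),np.sin(a)]); ey=np.array([-ex[1],ex[0]])
o=np.array([.497,-.348])
for u,v in [(60,150),(100,150),(75,230),(250,116),(250,130),(200,260),(200,266),(200,270),(200,285),(200,298),(395,150),(400,150),(404,150),(408,150),(412,150),(418,150),(425,150),(250,90)]:
    d=P[v,u,:2]-o; print(u,v,P[v,u].round(3),"local",round(d@ex*1000,1),round(d@ey*1000,1))
```

```text
60 150 [ 0.535 -0.232  0.122] local 29.7 118.6
100 150 [ 0.533 -0.261  0.122] local 29.3 89.3
75 230 [ 0.475 -0.224  0.121] local -30.4 122.1
250 116 [ 0.547 -0.367  0.121] local 50.8 -15.3
250 130 [ 0.538 -0.366  0.122] local 41.8 -14.9
200 260 [ 0.445 -0.314  0.12 ] local -54.5 30.0
200 266 [ 0.44  -0.314  0.122] local -58.9 30.1
200 270 [ 0.439 -0.315  0.126] local -60.0 28.9
200 285 [ 0.438 -0.321  0.145] local -60.5 22.3
200 298 [ 0.438 -0.327  0.161] local -60.5 17.0
395 150 [ 0.518 -0.46   0.122] local 28.9 -110.2
400 150 [ 0.518 -0.463  0.121] local 28.8 -113.7
404 150 [ 0.517 -0.466  0.12 ] local 28.6 -116.6
408 150 [ 0.518 -0.468  0.123] local 29.1 -118.7
412 150 [ 0.519 -0.469  0.132] local 30.9 -119.2
418 150 [ 0.522 -0.469  0.148] local 33.9 -119.0
425 150 [ 0.523 -0.472  0.154] local 35.1 -121.5
250 90 [ 0.564 -0.394  0.24 ] local 70.1 -41.5
```

```bash
python3 -m crank '[[[0,1,15],0,255],[[0,1,28],0,255],[[0,1,35],0,255],[[0,1,38],0,255],[[0,1,38],0,255],[[0,1,38],0,255]]'; python3 go.py 480 -419 146 -4
```

```text
time: 13.1
eef_pos: [0.4815, -0.4163, 0.1461]
tcp_rot: [0.999, -0.035, 0.0, 0.0]
contact_force: [-0.2, 0.4, -2.6]
opening: 0.482
finger_force: 72.3
target 480.0 -419.0 146.0 -4.0 shift [-1.3  2.8  0.1] turn -0.0
```

```bash
python3 -m crank '[[[-1,2,2],0,255],[[-1,2,4],0,255],[[-1,2,5],0,255],[[-1,2,5],0,255]]'; python3 -m crank '[[[0,0,0],0,100],[[0,0,0],0,100],[[0,0,0],0,100],[[0,0,0],0,100],[[0,0,-20],0,100],[[0,0,-60],0,100],[[0,0,-95],0,100],[[-10,0,-95],0,100],[[-10,0,-95],0,0],[[-10,0,-95],0,0]]';  python3 go.py 460 -150 235 -4 460 60 235 0 658 144 140 10; python3 look.py wrist w2;  python3 -c "
from h import *;from blocks import blocks
blocks(np.load('wrist.npy'),.17,.195,box=(.4,.6,-.5,-.2))"
```

```text
time: 13.5
eef_pos: [0.4807, -0.4182, 0.1446]
tcp_rot: [0.999, -0.035, 0.001, 0.0]
contact_force: [-3.3, 4.3, 8.9]
opening: 0.48
finger_force: 73.7
time: 14.5
eef_pos: [0.4695, -0.4166, 0.234]
tcp_rot: [0.999, -0.035, -0.001, -0.001]
contact_force: [0.4, 0.4, -1.3]
opening: 0.919
finger_force: 0.0
target 460.0 -150.0 235.0 -4.0 shift [ -28.2 -265.3   -0.4] turn -0.0
target 460.0 60.0 235.0 0.0 shift [-4.290e+01 -4.748e+02  1.000e-01] turn -4.0
target 658.0 144.0 140.0 10.0 shift [ 148.9 -572.3   94.9] turn -14.0
wrist
px [330. 192.] n 5314 xy 479.0 -417.6 wh 62 41 ang -4.0 z 0.181
px [432. 248.] n 141 xy 430.9 -489.6 wh 10 10 ang 74.7 z 0.173
```

```bash
python3 -m crank '[[[-5,-45,0],0,0],[[-10,-90,0],0,0],[[-15,-135,0],0,0],[[-20,-180,0],0,0],[[-25,-225,0],0,0],[[-28,-270,0],0,0],[[-32,-315,0],0,0],[[-36,-360,0],0,0],[[-38,-405,0],0,0],[[-20,-450,0],-6,0]]'; python3 go.py 658 144 140 10
```

```text
time: 15.55
eef_pos: [0.4797, 0.0352, 0.2343]
tcp_rot: [1.0, 0.019, -0.001, -0.0]
contact_force: [0.9, -0.2, 0.6]
opening: 0.998
finger_force: 0.0
target 658.0 144.0 140.0 10.0 shift [ 182.5 -102.    93.8] turn -7.9
```

```bash
python3 -m crank '[[[40,-22,20],-8,0],[[80,-44,40],-8,0],[[120,-66,60],-8,0],[[160,-88,80],-8,0],[[183,-102,94],-8,0],[[183,-102,94],-8,0],[[183,-102,94],-8,0],[[183,-102,94],-8,0]]'; python3 w.py; python3 look.py wrist; python3 go.py 658 144 38 10
```

```text
time: 16.35
eef_pos: [0.6603, 0.141, 0.1418]
tcp_rot: [0.996, 0.087, -0.0, 0.0]
contact_force: [-0.4, -0.1, -0.1]
opening: 0.997
finger_force: 0.0
t 16.85 pos [0.6609 0.1413 0.1422] open 1.005 ff 0.0
F [-0.11 -0.04  0.13] sd [0.45 0.45 0.37] tau [-41.13  -28.115] sd [0.364 0.121]
wrist
px [324. 203.] n 4618 xy 658.6 144.9 wh 62 41 ang 9.6 z 0.077
px [264. 384.] n 879 xy 482.1 170.9 wh 47 25 ang -59.2 z 0.077
px [392. 393.] n 65 xy 489.4 51.7 wh 12 5 ang 69.3 z 0.074
target 658.0 144.0 38.0 10.0 shift [ -2.4  -3.1 104. ] turn -0.0
```

```bash
python3 -m crank '[[[-2,-3,50],0,0],[[-2,-3,90],0,0],[[-2,-3,104],0,0],[[-2,-3,104],0,0],[[-2,-3,104],0,255],[[-2,-3,104],0,255],[[-2,-3,104],0,255],[[-2,-3,104],0,255],[[-2,-3,104],0,255],[[-2,-3,104],0,255]]' 70
python3 -m crank '[[[0,0,0],0,255],[[0,0,0],0,255],[[0,0,-20],0,255],[[0,0,-50],0,255],[[0,0,-80],0,255],[[0,0,-104],0,255],[[0,0,-104],0,255],[[0,0,-104],0,255],[[0,0,-104],0,255],[[0,0,-104],0,255]]'
python3 w.py
```

```text
time: 17.9
eef_pos: [0.6606, 0.1445, 0.0412]
tcp_rot: [0.996, 0.087, 0.003, -0.0]
contact_force: [-0.3, 1.3, 6.3]
opening: 0.48
finger_force: 70.0
time: 18.9
eef_pos: [0.6568, 0.1438, 0.1388]
tcp_rot: [0.996, 0.087, -0.002, -0.0]
contact_force: [-0.4, 0.7, -3.9]
opening: 0.476
finger_force: 71.3
t 19.4 pos [0.6585 0.144  0.1419] open 0.48 ff 71.3
F [-0.02 -0.05 -3.43] sd [0.64 0.37 0.38] tau [-43.477 -29.885] sd [0.104 0.058]
```

It's heavy, so it goes in the second slab slot.

```bash
python3 go.py 560 300 142 5 502 377 142 5 502 377 69 5
```

```text
target 560.0 300.0 142.0 5.0 shift [-6.990e+01 -1.707e+02 -1.000e-01] turn 5.0
target 502.0 377.0 142.0 5.0 shift [-1.136e+02 -2.566e+02 -1.000e-01] turn 5.0
target 502.0 377.0 69.0 5.0 shift [-113.6 -256.6   72.9] turn 5.0
```

```bash
python3 -m crank '[[[-18,-42,-10],0,255],[[-36,-84,-10],5,255],[[-55,-126,-10],5,255],[[-74,-168,-10],5,255],[[-93,-210,-10],5,255],[[-114,-257,-5],5,255],[[-114,-257,15],5,255],[[-114,-257,40],5,255],[[-114,-257,60],5,255],[[-114,-257,65],5,255]]'; python3 -m crank '[[[0,0,0],0,255],[[0,0,4],0,255],[[0,0,8],0,255],[[0,0,8],0,255]]'; python3 go.py 502 377 69 5
```

```text
time: 20.4
eef_pos: [0.4994, 0.3765, 0.0738]
tcp_rot: [0.999, 0.044, -0.003, 0.001]
contact_force: [-0.1, -0.7, -4.1]
opening: 0.478
finger_force: 71.7
time: 20.8
eef_pos: [0.5018, 0.3773, 0.0692]
tcp_rot: [0.999, 0.043, 0.0, -0.0]
contact_force: [0.0, -0.2, -3.5]
opening: 0.48
finger_force: 71.7
target 502.0 377.0 69.0 5.0 shift [0.2 0.3 0.2] turn -0.0
```

Not touching yet, so I'll go 4 mm lower, release, and move to B5.

```bash
python3 -m crank '[[[0,0,2],0,255],[[0,0,4],0,255],[[0,0,4],0,255],[[0,0,4],0,0],[[0,0,4],0,0],[[0,0,4],0,0],[[0,0,4],0,0],[[0,0,-30],0,0],[[0,0,-75],0,0],[[0,0,-75],0,0]]'; python3 look.py wrist; python3 -c "
from h import *;from blocks import blocks
blocks(np.load('wrist.npy'),.095,.115,box=(.35,.75,.25,.5))";python3 go.py 461 164 140 1.5
```

```text
time: 21.8
eef_pos: [0.5058, 0.3796, 0.1519]
tcp_rot: [0.999, 0.044, 0.006, -0.003]
contact_force: [0.5, -0.7, 1.3]
opening: 1.004
finger_force: 0.0
wrist
px [581. 272.] n 3319 xy 459.6 165.9 wh 62 41 ang 1.0 z 0.077
px [331.  85.] n 7047 xy 585.7 386.1 wh 63 41 ang 4.8 z 0.104
px [331. 216.] n 5194 xy 500.6 378.5 wh 62 41 ang 3.6 z 0.104
target 461.0 164.0 140.0 1.5 shift [-61.9 210.2   7.4] turn 3.5
```

```bash
python3 -m crank '[[[-14,45,5],3,0],[[-28,90,5],3,0],[[-42,135,5],3,0],[[-56,180,5],3,0],[[-60,211,5],3,0],[[-60,211,5],3,0],[[-60,211,5],3,0],[[-60,211,5],3,0]]'; python3 w.py; python3 look.py wrist; python3 go.py 460.5 164.5 38 1.5
```

```text
time: 22.65
eef_pos: [0.46, 0.1625, 0.1383]
tcp_rot: [1.0, 0.018, -0.0, -0.0]
contact_force: [-0.2, -0.1, 0.3]
opening: 1.0
finger_force: 0.0
t 23.15 pos [0.4601 0.1621 0.1388] open 1.002 ff 0.0
F [ 0.08  0.26 -0.09] sd [0.39 0.47 0.62] tau [-24.645 -27.477] sd [0.045 0.039]
wrist
px [326. 202.] n 4750 xy 459.9 164.2 wh 62 41 ang 1.7 z 0.077
px [462. 207.] n 4578 xy 459.7 65.6 wh 62 40 ang 7.5 z 0.077
target 460.5 164.5 38.0 1.5 shift [  0.4  -2.5 100.8] turn 0.5
```

```bash
python3 -m crank '[[[0,-2,50],0,0],[[0,-2,88],0,0],[[0,-2,101],0,0],[[0,-2,101],0,0],[[0,-2,101],0,255],[[0,-2,101],0,255],[[0,-2,101],0,255],[[0,-2,101],0,255],[[0,-2,101],0,255],[[0,-2,101],0,255]]' 70
python3 -m crank '[[[0,0,0],0,255],[[0,0,0],0,255],[[0,0,-20],0,255],[[0,0,-50],0,255],[[0,0,-80],0,255],[[0,0,-101],0,255],[[0,0,-101],0,255],[[0,0,-101],0,255],[[0,0,-101],0,255],[[0,0,-101],0,255]]'
python3 w.py; python3 go.py 455 60 235 1 455 -150 235 -4 485 -347 235 -4
```

```text
time: 24.2
eef_pos: [0.4621, 0.164, 0.0404]
tcp_rot: [1.0, 0.018, 0.002, -0.0]
contact_force: [-0.5, -1.0, 4.9]
opening: 0.481
finger_force: 70.0
time: 25.2
eef_pos: [0.4587, 0.1637, 0.1369]
tcp_rot: [1.0, 0.017, -0.002, 0.0]
contact_force: [0.9, 0.3, -3.3]
opening: 0.478
finger_force: 71.5
t 25.7 pos [0.4601 0.1639 0.1388] open 0.482 ff 71.5
F [ 0.1  0.1 -2.6] sd [0.45 0.45 0.36] tau [-25.891 -28.742] sd [0.068 0.038]
target 455.0 60.0 235.0 1.0 shift [ -8.7 103.6 -96.2] turn 1.0
target 455.0 -150.0 235.0 -4.0 shift [-16.  313.5 -96.2] turn 6.0
target 485.0 -347.0 235.0 -4.0 shift [  7.1 511.4 -96.2] turn 6.0
```

It's light, so it goes in the middle tray slot.

```bash
python3 -m crank '[[[-3,20,-40],0,255],[[-6,55,-70],0,255],[[-9,95,-96],0,255],[[-11,140,-96],0,255],[[-12,185,-96],6,255],[[-13,230,-96],6,255],[[-15,275,-96],6,255],[[-16,314,-96],6,255],[[-12,355,-96],6,255],[[-8,395,-96],6,255]]'; python3 go.py 485 -347 235 -4
```

```text
time: 26.7
eef_pos: [0.4657, -0.233, 0.235]
tcp_rot: [0.999, -0.035, 0.0, 0.0]
contact_force: [-0.0, -0.3, -2.8]
opening: 0.481
finger_force: 72.3
target 485.0 -347.0 235.0 -4.0 shift [ 27.3 112.3   0. ] turn -0.0
```

```bash
python3 -m crank '[[[9,40,0],0,255],[[18,80,0],0,255],[[27,112,0],0,255],[[27,112,20],0,255],[[27,112,50],0,255],[[27,112,75],0,255],[[27,112,85],0,255],[[27,112,88],0,255],[[27,112,88],0,255],[[27,112,88],0,255]]'; python3 go.py 485 -347 146 -4
```

```text
time: 27.7
eef_pos: [0.4859, -0.3456, 0.1488]
tcp_rot: [0.999, -0.035, 0.001, 0.001]
contact_force: [-0.2, -0.5, -3.0]
opening: 0.483
finger_force: 72.3
target 485.0 -347.0 146.0 -4.0 shift [-0.8  1.5  2.8] turn 0.0
```

```bash
python3 -m crank '[[[-1,1,3],0,255],[[-1,1,5],0,255],[[-1,1,7],0,255],[[-1,1,7],0,255],[[-1,1,7],0,255]]'; python3 -m crank '[[[0,0,0],0,100],[[0,0,0],0,100],[[0,0,0],0,100],[[0,0,0],0,100],[[0,0,-20],0,100],[[0,0,-60],0,100],[[0,0,-95],0,100],[[-15,0,-95],0,100],[[-15,0,-95],0,0],[[-15,0,-95],0,0]]';  python3 go.py 455 -150 235 -4 461 64 140 7; python3 look.py wrist;  python3 -c "
from h import *;from blocks import blocks
blocks(np.load('wrist.npy'),.17,.195,box=(.4,.6,-.5,-.2))"
```

```text
time: 28.2
eef_pos: [0.4847, -0.3469, 0.1444]
tcp_rot: [0.999, -0.035, 0.001, 0.001]
contact_force: [-4.5, 1.4, 10.2]
opening: 0.477
finger_force: 73.9
time: 29.2
eef_pos: [0.4686, -0.3443, 0.2337]
tcp_rot: [0.999, -0.035, -0.0, -0.001]
contact_force: [0.2, 0.2, 0.0]
opening: 0.923
finger_force: 0.0
target 455.0 -150.0 235.0 -4.0 shift [ -27.2 -192.8   -1. ] turn -0.0
target 461.0 64.0 140.0 7.0 shift [ -36.2 -406.6   94.3] turn -11.0
wrist
px [122.  66.] n 78 xy 570.6 -223.5 wh 7 1 ang -83.3 z 0.189
px [541.  66.] n 82 xy 552.8 -480.0 wh 7 1 ang 85.8 z 0.191
px [434. 184.] n 5392 xy 479.1 -416.7 wh 62 41 ang -3.7 z 0.181
px [332. 186.] n 5401 xy 482.5 -346.9 wh 62 41 ang -4.3 z 0.181
px [528. 240.] n 136 xy 431.6 -488.8 wh 10 10 ang -9.6 z 0.173
```

```bash
python3 -m crank '[[[-7,-45,0],0,0],[[-14,-90,0],0,0],[[-21,-135,0],0,0],[[-27,-180,0],0,0],[[-30,-225,0],0,0],[[-33,-270,10],-5,0],[[-36,-315,40],-11,0],[[-36,-360,70],-11,0],[[-36,-405,94],-11,0],[[-36,-407,94],-11,0]]'; python3 w.py; python3 look.py wrist; python3 go.py 460.5 64.5 38 7
```

```text
time: 30.25
eef_pos: [0.4579, 0.0677, 0.136]
tcp_rot: [0.998, 0.063, -0.004, -0.001]
contact_force: [-0.3, -0.3, -0.2]
opening: 0.999
finger_force: 0.0
t 30.75 pos [0.462  0.0629 0.1416] open 1.003 ff 0.0
F [-0.16 -0.03  0.03] sd [0.67 0.53 0.54] tau [-22.266 -27.366] sd [0.29  0.457]
wrist
px [327. 204.] n 4622 xy 459.7 64.1 wh 61 41 ang 6.9 z 0.077
target 460.5 64.5 38.0 7.0 shift [ -1.3  -1.6 103.4] turn -0.1
```

```bash
python3 -m crank '[[[-1,-1,50],0,0],[[-1,-1,88],0,0],[[-1,-1,103],0,0],[[-1,-1,103],0,0],[[-1,-1,103],0,255],[[-1,-1,103],0,255],[[-1,-1,103],0,255],[[-1,-1,103],0,255],[[-1,-1,103],0,255],[[-1,-1,103],0,255]]' 70
python3 -m crank '[[[0,0,0],0,255],[[0,0,0],0,255],[[0,0,-20],0,255],[[0,0,-50],0,255],[[0,0,-80],0,255],[[0,0,-103],0,255],[[0,0,-103],0,255],[[0,0,-103],0,255],[[0,0,-103],0,255],[[0,0,-103],0,255]]'
python3 w.py; python3 go.py 455 -150 235 -4 490 -275 235 -4 416 369 142 5
```

```text
time: 31.8
eef_pos: [0.4621, 0.0644, 0.0401]
tcp_rot: [0.998, 0.061, 0.002, 0.001]
contact_force: [-1.2, -0.9, 5.4]
opening: 0.482
finger_force: 70.0
time: 32.8
eef_pos: [0.4588, 0.0649, 0.1387]
tcp_rot: [0.998, 0.061, -0.002, -0.0]
contact_force: [0.2, -0.2, -3.6]
opening: 0.486
finger_force: 72.1
t 33.3 pos [0.4603 0.0647 0.1408] open 0.485 ff 72.1
F [ 0.26 -0.22 -3.29] sd [0.61 0.34 0.49] tau [-23.997 -29.359] sd [0.062 0.042]
target 455.0 -150.0 235.0 -4.0 shift [-31.5 212.5 -94.2] turn 11.0
target 490.0 -275.0 235.0 -4.0 shift [-12.  340.8 -94.1] turn 11.0
target 416.0 369.0 142.0 5.0 shift [  -6.9 -307.4   -1.2] turn 2.0
```

```bash
python3 w.py; python3 w.py
```

```text
t 33.8 pos [0.4603 0.0647 0.1408] open 0.48 ff 72.1
F [-0.07  0.34 -3.56] sd [0.4  0.49 0.48] tau [-24.019 -29.447] sd [0.012 0.007]
t 34.3 pos [0.4603 0.0647 0.1408] open 0.481 ff 72.1
F [ 0.14  0.06 -3.54] sd [0.45 0.42 0.52] tau [-24.031 -29.45 ] sd [0.    0.001]
```

It's heavy, so it goes in the third slab slot.

```bash
python3 -m crank '[[[0,-45,-5],2,255],[[-2,-90,-5],2,255],[[-3,-135,-5],2,255],[[-4,-180,-5],2,255],[[-5,-225,-5],2,255],[[-7,-270,-5],2,255],[[-7,-307,0],2,255],[[-7,-307,30],2,255],[[-7,-307,60],2,255],[[-7,-307,68],2,255]]'; python3 -m crank '[[[0,0,0],0,255],[[0,0,3],0,255],[[0,0,5],0,255],[[0,0,5],0,255]]'; python3 go.py 416 369 67 5
```

```text
time: 35.3
eef_pos: [0.413, 0.3673, 0.0687]
tcp_rot: [0.999, 0.044, -0.004, 0.002]
contact_force: [-0.8, -0.8, -4.2]
opening: 0.483
finger_force: 72.5
time: 35.7
eef_pos: [0.4168, 0.3688, 0.069]
tcp_rot: [0.999, 0.043, 0.001, -0.001]
contact_force: [-0.1, -0.8, -3.4]
opening: 0.48
finger_force: 72.6
target 416.0 369.0 67.0 5.0 shift [-0.8 -0.2  2. ] turn -0.0
```

```bash
python3 -m crank '[[[0,0,2],0,255],[[0,0,4],0,255],[[0,0,4],0,255],[[0,0,4],0,0],[[0,0,4],0,0],[[0,0,4],0,0],[[0,0,4],0,0],[[0,0,-30],0,0],[[0,0,-75],0,0],[[0,0,-85],0,0]]'; python3 go.py 440 100 235 0 440 -140 250 -4
```

```text
time: 36.7
eef_pos: [0.4189, 0.3705, 0.1587]
tcp_rot: [0.999, 0.044, 0.004, -0.002]
contact_force: [-0.3, 0.1, 0.8]
opening: 1.0
finger_force: 0.0
target 440.0 100.0 235.0 0.0 shift [ -1.9 270.9 -77.5] turn 5.0
target 440.0 -140.0 250.0 -4.0 shift [-22.7 510.  -93.8] turn 9.0
```

```bash
python3 look.py side sd3
python3 - <<'E'
from h import *;from blocks import blocks
for n,a in (("slab",(.095,.115,None,(.35,.75,.25,.5))),("tray",(.17,.195,None,(.4,.6,-.5,-.2)))): print(n);blocks(np.load('side.npy'),*a)
D=np.load('side.npy')
m=(D[...,2]>.24)&(D[...,2]<.29)&(D[...,0]<.57)&(D[...,0]>.5)&(D[...,1]<-.09)&(D[...,1]>-.2)
q=D[m]; print("handle",len(q),q.min(0).round(3),q.max(0).round(3),np.median(q,0).round(3))
E
```

```text
side
slab
px [329. 131.] n 163 xy 587.2 382.6 wh 62 44 ang 3.5 z 0.105
px [303. 133.] n 171 xy 501.7 374.4 wh 63 42 ang 8.4 z 0.105
px [276. 136.] n 175 xy 416.5 364.4 wh 60 43 ang 3.5 z 0.105
tray
px [296. 343.] n 903 xy 482.4 -348.7 wh 62 41 ang -2.2 z 0.183
px [293. 386.] n 1090 xy 479.2 -419.5 wh 64 41 ang -2.4 z 0.183
handle 363 [ 0.531 -0.177  0.24 ] [ 0.554 -0.099  0.271] [ 0.543 -0.149  0.267]
```

View pics/sd3.png

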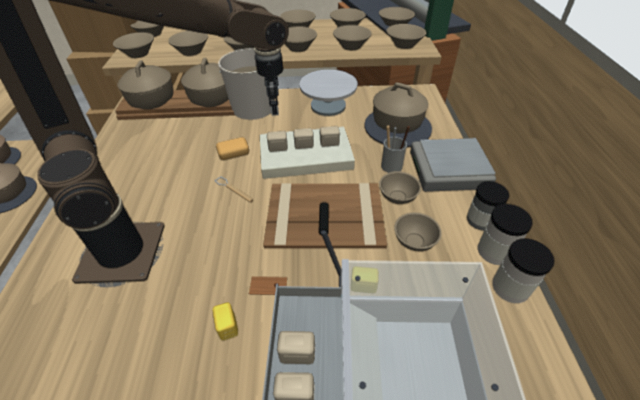

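The three wet blocks stand on the slab at (277,142), (304,138) and (330,136), the two dry ones are in the tray at (296,345) and (294,386), and the board is empty. The handle is at about (0.542, -0.138, 0.257). Next I shut the fingers and go to its -x side.

```bash
python3 -m crank '[[[0,45,-20],0,255],[[0,90,-40],0,255],[[0,135,-60],5,255],[[-2,180,-77],9,255],[[-4,225,-77],9,255],[[-7,270,-77],9,255],[[-10,315,-77],9,255],[[-12,360,-77],9,255],[[-12,405,-77],9,255],[[-12,450,-77],9,255]]' 70; python3 go.py 490 -128 225 -4
```

```text
time: 37.75
eef_pos: [0.4424, -0.0823, 0.2284]
tcp_rot: [0.999, -0.035, -0.001, -0.0]
contact_force: [0.5, -0.3, -0.6]
opening: 0.006
finger_force: 0.0
target 490.0 -128.0 225.0 -4.0 shift [50.7 42.2  3.3] turn -0.0
```

```bash
python3 -m crank '[[[25,30,3],0,255],[[51,42,3],0,255],[[51,42,3],0,255],[[60,42,3],0,255],[[70,42,3],0,255],[[75,42,3],0,255],[[75,42,3],0,255],[[75,42,3],0,255]]'; python3 go.py 521 -130 225 -4
```

```text
time: 38.55
eef_pos: [0.515, -0.1273, 0.2269]
tcp_rot: [0.999, -0.034, -0.0, 0.0]
contact_force: [-0.5, -0.2, -0.2]
opening: -0.002
finger_force: 0.0
target 521.0 -130.0 225.0 -4.0 shift [6.1 2.3 1.9] turn 0.1
```

```bash
python3 -m crank '[[[6,0,0],0,255],[[12,0,0],0,255],[[18,0,0],0,255],[[25,0,0],0,255],[[33,0,0],0,255],[[42,0,0],0,255],[[52,0,0],0,255],[[62,0,2],0,255],[[72,0,5],0,255],[[82,0,8],0,255]]'
```

```text
time: 39.55
eef_pos: [0.597, -0.1339, 0.2205]
tcp_rot: [0.999, -0.035, -0.001, 0.0]
contact_force: [-4.7, 1.3, 3.2]
opening: 0.004
finger_force: 2.4
```

```bash
python3 -m crank '[[[12,0,4],0,255],[[24,0,9],0,255],[[36,0,15],0,255],[[46,0,20],0,255],[[54,0,24],0,255],[[62,0,28],0,255],[[68,0,30],0,255],[[70,0,30],0,255],[[70,0,30],0,255],[[70,0,30],0,255]]'; python3 look.py side sd4
```

```text
time: 40.55
eef_pos: [0.6629, -0.1381, 0.1839]
tcp_rot: [0.999, -0.035, -0.006, -0.001]
contact_force: [-7.2, -0.6, -4.9]
opening: -0.003
finger_force: 3.9
side
```

View pics/sd4.png

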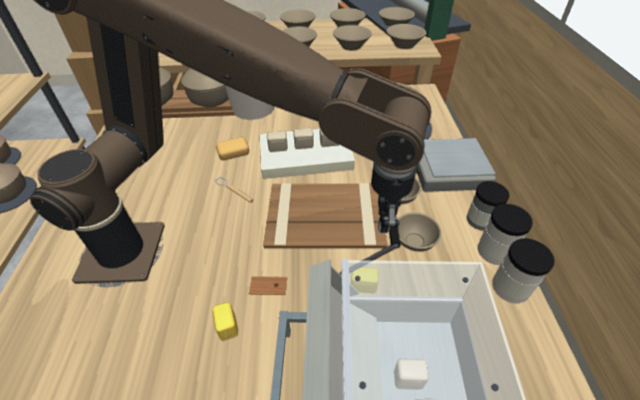

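The tray is tipped far over. One block is in the bin at (412,373) and the edge of the other shows at (425,398). I'll give it a small extra push, hold, then follow the handle back home.

```bash
python3 -m crank '[[[3,0,1],0,255],[[5,0,1],0,255],[[5,0,1],0,255],[[5,0,1],0,255],[[5,0,1],0,255]]'; python3 -m crank '[[[-15,0,-8],0,255],[[-30,0,-16],0,255],[[-45,0,-22],0,255],[[-60,0,-26],0,255],[[-75,0,-30],0,255],[[-90,0,-32],0,255],[[-105,0,-32],0,255],[[-120,0,-32],0,255],[[-135,0,-32],0,255],[[-150,0,-32],0,255]]';  python3 -m crank '[[[-15,0,0],0,255],[[-30,0,0],0,255],[[-60,0,0],0,255],[[-75,0,0],0,255],[[-75,-40,-10],0,255],[[-75,-85,-20],0,255],[[-75,-130,-20],0,255],[[-75,-175,-20],0,255],[[-75,-220,-20],0,255],[[-75,-220,-20],0,255]]'; python3 look.py scene s5;python3 look.py side
python3 - <<'E'
from h import *;from blocks import blocks
D=np.load('side.npy')
print("slab");blocks(D,.095,.115,None,(.35,.75,.25,.5))
m=(D[...,2]>.24)&(D[...,2]<.29)&(D[...,0]<.57)&(D[...,0]>.5)&(D[...,1]<-.09)&(D[...,1]>-.2)
q=D[m]; print("handle",len(q),q.min(0).round(3),q.max(0).round(3),"floor",D[330,290],D[360,300])
E
```

```text
time: 41.1
eef_pos: [0.6662, -0.1381, 0.1814]
tcp_rot: [0.999, -0.035, -0.009, -0.001]
contact_force: [-10.8, -1.0, -7.7]
opening: 0.0
finger_force: 4.9
time: 42.1
eef_pos: [0.5214, -0.128, 0.2188]
tcp_rot: [0.999, -0.035, -0.001, -0.0]
contact_force: [-2.5, -0.0, -1.2]
opening: -0.0
finger_force: 0.1
time: 43.1
eef_pos: [0.4633, 0.1012, 0.2402]
tcp_rot: [0.999, -0.032, 0.001, -0.001]
contact_force: [0.2, -0.9, -0.0]
opening: -0.001
finger_force: 0.0
scene
side
slab
px [329. 131.] n 168 xy 587.4 379.4 wh 62 39 ang -3.6 z 0.105
px [303. 133.] n 170 xy 501.9 374.8 wh 58 42 ang 0.1 z 0.105
px [273. 136.] n 110 xy 405.7 363.7 wh 40 39 ang -87.1 z 0.105
handle 360 [ 0.531 -0.177  0.24 ] [ 0.554 -0.098  0.271] floor [ 0.46922077 -0.29987999  0.12317931] [ 0.4879561  -0.35791591  0.12218589]
```

View pics/s5.png

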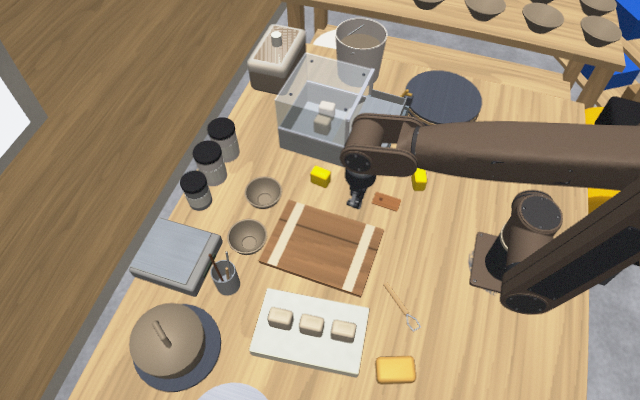

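Both dry blocks lie in the bin, at (327,108) and (322,124). The three wet ones are on the slab, the bowls are untouched, and the handle and tray are back at their home readings.

```bash
python3 -c "
from plant import ctrl; print(ctrl.sign_off())"
```

```text
the job is handed in; nothing more can be done
None
```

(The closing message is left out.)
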